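# Unpeg the spring clamp and hold its jaw open at the mark

### The arm

A 6-joint arm with a two-finger parallel gripper is mounted at the origin on the work surface. World frame = base frame: x ahead of the robot, y to its left, z up, the work surface at z = 0. Lengths are in m, angles in degrees, forces in N, time in s.
With the tool pointing down it reaches from about 0.35 to 0.875 m from the base axis. Payload 4.2 kg.
Tool frame: the origin (TCP) lies midway between the tips of the shut fingers; the grasp point (between the pads) lies 19 mm behind it; z points along the fingers, y is the line along which they close (so a half turn about z gives the same grasp; the last joint's range is limited). The gripper opens to 87 mm and grips with 3 to 60 N. Pads are 19 mm wide; open, the fingers measure 117 mm over their backs; the gripper's body (75 mm by 190 mm) begins 51 mm behind the grasp point.
Start: joints at [-58.751, 22.042, 0.453, 0, -68.411, -14.817], TCP at [0.177, -0.599, 0.223] pointing down, gripper open.
Joint ranges: [-179.83, 179.83], [-69.29, 118.12], [-61.27, 80.66], [-181.25, 117.63], [-171.15, -9.14], [-177.46, 177.46]. Speed limits (degrees/s): [159.86, 159.86, 180, 180, 180, 180].

### API

Orientations are given as a 3x3 rotation matrix whose columns are the frame's x, y, z axes.
In Python, from station import sensors, eyes, workorder gives the robot as it stands.
- The arm moves only by the tool inch_along, called after "Request:" as name(argument=value, ...) on one line, values as JSON. Schema: {"type":"object","properties":{"ticks":{"type":"object","properties":{"aperture":{"type":"array","items":{"type":"number"},"minItems":1,"maxItems":8},"dx":{"type":"array","items":{"type":"number"},"minItems":1,"maxItems":8},"dy":{"type":"array","items":{"type":"number"},"minItems":1,"maxItems":8},"dz":{"type":"array","items":{"type":"number"},"minItems":1,"maxItems":8},"rx":{"type":"array","items":{"type":"number"},"minItems":1,"maxItems":8},"ry":{"type":"array","items":{"type":"number"},"minItems":1,"maxItems":8},"rz":{"type":"array","items":{"type":"number"},"minItems":1,"maxItems":8}},"additionalProperties":false,"required":["aperture","dx","dy","dz","rx","ry","rz"]},"only":{"type":"string"},"quiet":{"type":"boolean"},"lines":{"type":"string"}},"required":["ticks"],"additionalProperties":false}. ticks is an object with one list for each field, all of the same length, 1 to 8, a row being the entries at one place: aperture (the opening from 0.0 (shut) to 1.0 (fully open)), dx, dy, dz (the shift in m), rx, ry, rz (a rotation vector in degrees); each row is the pose to reach, as a shift and turn from the pose commanded when the call began, along the tool's axes at that moment; what a row does not reach only later rows make up. A row lasts 1/10 s, in which the tool goes at most 0.05 m and 8.59 degrees, less where a joint would pass 70% of its speed; a pose out of reach is approached as far as the arm can. The fingers move at their own pace and stop on an object; the grip force is fixed at half the most. Time passes only in rows, so rows that do not move let the fingers close. The tool returns the time, the measured TCP pose, the force, the opening and the grip force at its end. only (a regular expression) keeps the lines of the reply that match it, lines (a string "A,B") keeps lines A to B, and quiet returns only ok. Input that does not fit is refused with a message, and nothing moves.
- sensors.sense(): the state, without advancing time (a new reading comes with each control period).
- eyes.capture(name): name is "scene" or "side" or "wrist"; returns a dict with "pixels" (400x640x3 uint8, red, green, blue), "z_map" (400x640 float32, m along the optical axis (not along the pixel's ray), 0 where there is no reading), "K" (3x3 intrinsics, pixels), "world_from_camera" (4x4, takes a point from camera to world coordinates). Camera axes: x right, y up, looking along -z (the intrinsics and any distortion apply to the point x, -y, -z); pixel columns grow to the right and rows downward; lengths in m; the calibration is good to about 2 mm. A picture is of the moment at which its call begins.
- workorder.finish_job(): hands the job in; it is judged then, once.
The state is a dict: "time_s": time; "joints": joint angles; "joint_velocities": joint speeds; "effort": joint torques, N m; "tcp_pos": TCP position; "ee_rot": TCP orientation; "wrist_force": force on the tool from outside, world axes, zero at the start; "moment": the same for the moment, N m; "gripper_width": opening from 0.0 (shut) to 1.0 (fully open); "gripper_force": force on a finger pad.
Only numpy, scipy, OpenCV 4.12 (cv2) and the standard library are available. Lean on these libraries where they do the work, as an engineer would, in place of code of your own. Each camera call takes 0.05 s, during which the arm holds its last target. There are 200 camera calls.

### The job

A small spring-closed gluing clamp on the bench is pegged shut by a steel bench dog standing in front of its sliding wooden jaw: lift the dog out and leave it in the open tray. Then pull the jaw back by its upright handle, away from the fence, until the jaw's front edge is level with the middle of the two thin strips across the board's margins, and finish there, still holding the jaw steady against its spring with the gripper so that a glued joint can be laid in; do not let go. Leave the bottle, the tin and the screwdriver standing or lying where they are.

Things in the scene. Friction and masses are not known exactly. Their poses are not given: they have to be found in the camera images.
- jig: the clamp's immovable plywood board, 30 mm thick; origin on its underside, z up. It spans x -150 to +170 and y -75 to +75 mm; top at z = 30 mm. A wooden fence (x 130 to 170 mm, full width, top at z = 55 mm) is fixed on its +x end. The jaw slides along x between low guide strips (up to z = 42 mm). The dog's blind hole, 20 mm wide and 25 deep, is at x = 12 mm, y = 0
- jaw: sliding jaw, a dark wood plate 100 (x) by 96 (y) by 25 mm on the board's top; origin at the centre of its underside, axes as the jig's. It starts shut against the fence (origin at jig x = 80 mm) and slides up to 110 mm to the jig's -x; a spring draws it back with 5 N when shut and 1.2 N more per 10 mm of pull. With the dog in its hole it moves only about 3 mm
- jaw_handle (a point): centre of the upright pale wood handle on the jaw, 20 mm (x) by 45 mm (y) by 55 mm tall, which reaches 110 mm above the bench; this point lies 52.5 mm above the jaw's underside (82.5 mm above the bench); axes as the jig's
- jaw_edge (a point): middle of the jaw's front lower edge, the edge away from the fence, where the jaw meets the board's top; axes parallel to the jig's
- mark: two thin dark steel strips, each 6 (x) by 20 (y) by 4 mm high, fixed across the board's two side margins at y = -65 and +65 mm, both at the same x. Origin on the board's centre line between them, at bench height, axes as the jig's; the strips' middle line is x = 0 here. It lies 35 to 75 mm in front of the shut jaw's front edge, different at each start
- dog: steel bench dog: a round head 30 mm across and 45 mm tall on a shank 19 mm across and 22 mm long, about 0.2 kg. Origin at the centre of the shank's lower end, z along the axis towards the head (head from z = 22 to 67 mm). It stands in the board's hole, its head resting on the board's top and so reaching 75 mm above the bench
- dog_head (a point): centre of the dog's head, on its axis, 44.5 mm from the shank's end
- tray: fixed open grey tray 160 mm (x) by 120 mm (y) by 40 mm high, walls and floor 4 mm thick; origin at the centre of its underside, to the left or the right of the clamp
- glue: bystander: white glue bottle with a cap, 56 mm across, 150 mm tall; origin at the centre of its underside
- tin: bystander: round tin, 70 mm across, 80 mm tall; origin at the centre of its underside
- screwdriver: bystander: screwdriver 190 mm long lying on the bench, along its x axis
Things that resemble listed ones, but are neither listed nor needed, are in the scene too. Of the things that look like the dog, the smaller one is meant. Of the things that look like the tray, the smaller one is meant.

How it is judged (in metres and radians):
On the way:
1. the dog has been taken out of the board and left in the tray, released (x of dog_head in the frame of tray between -0.076 and 0.076 m and y of dog_head in the frame of tray between -0.056 and 0.056 m and z of dog_head in the frame of tray below 0.058 m and contact force between the fingers and dog below 0.1 N and linear speed of dog below 0.02 m/s), for 0.2 s.
At the end, for the whole second after the job is handed in: The dog lies or stands released and at rest in the tray; the jaw's front edge is within 5 mm of the middle line of the strips, the jaw is still (under 10 mm/s) and the gripper's fingers are holding it (more than 3 N of contact) (all of step 1 and x of jaw_edge in the frame of mark between -0.005 and 0.005 m and linear speed of jaw below 0.01 m/s and contact force between the fingers and jaw above 3 N); the arm keeps its last pose, push and grip.
It fails at once if the bottle is shifted more than 25 mm or tipped (distance of glue from where it was at the start of the episode above 0.025 m or angle between glue's own z axis and vertical above 0.35 rad).
It fails at once if the tin is shifted more than 25 mm or tipped (distance of tin from where it was at the start of the episode above 0.025 m or angle between tin's own z axis and vertical above 0.35 rad).
It fails at once if the screwdriver is shifted more than 25 mm (distance of screwdriver from where it was at the start of the episode above 0.025 m).
It also fails if it takes over 48 s, if anything falls off the work surface, if the arm or the gripper's body presses on something with over 40 N, if the wrist force passes 120 N, or if a joint passes its speed limit or range.

## Working session

There is one attempt and no reset: what is moved stays moved. The work goes in short steps, Python scripts to look and compute and a tool call to move; the robot and the scene stay as the last step left them, time stands still between calls to the robot, and variables do not carry over. Pictures are saved under pics/ and viewed, at most 10 in all, crops included, and the job is handed in when it is done.

```bash
ls; mkdir -p pics
```

Create h.py:
```python
import numpy as np, cv2
from station import sensors, eyes, workorder
def cap(name, fn=None):
    c=eyes.capture(name)
    if fn: cv2.imwrite('pics/'+fn, c['pixels'][:,:,::-1])
    np.savez('pics/'+(fn or name)+'.npz', **{k:np.asarray(v) for k,v in c.items()})
    return c
def load(fn): return dict(np.load('pics/'+fn+'.npz'))
def ray(c,u,v):
    d=np.linalg.inv(c['K'])@np.array([u,v,1.0]); d=np.array([d[0],-d[1],-d[2]])
    T=c['world_from_camera']; return T[:3,3], T[:3,:3]@d
def onplane(c,u,v,z):
    o,d=ray(c,u,v); return o+d*(z-o[2])/d[2]
def cloud(c):
    v,u=np.mgrid[0:400,0:640]; z=c['z_map']; K=c['K']
    P=np.stack([(u-K[0,2])/K[0,0]*z,-(v-K[1,2])/K[1,1]*z,-z],-1)
    T=c['world_from_camera']; return P@T[:3,:3].T+T[:3,3]
def tri(c1,p1,c2,p2):
    o1,d1=ray(c1,*p1);o2,d2=ray(c2,*p2)
    s=np.linalg.lstsq(np.stack([d1,-d2],1),o2-o1,rcond=None)[0]
    a=o1+d1*s[0];b=o2+d2*s[1]; return (a+b)/2,np.linalg.norm(a-b)
```

Run:
```python
from h import *
a=cap('scene','scene1.png');b=cap('side','side1.png')
s=sensors.sense(); print(s['tcp_pos'],s['ee_rot'],s['time_s'])
print(a['K'],a['world_from_camera'],b['world_from_camera'])
```

```text
pics
[ 0.17665156 -0.59894359  0.22156227] [[-9.59212009e-01 -2.82687000e-01 -6.17341342e-04]
 [-2.82687667e-01  9.59210178e-01  1.87567790e-03]
 [ 6.19303396e-05  1.97368755e-03 -9.99998050e-01]] 0.1
[[367.55817213   0.         325.89080903]
 [  0.         367.55817213 202.15576822]
 [  0.           0.           1.        ]] [[ 0.48712365 -0.60142838  0.63324123  1.02207695]
 [ 0.87329317  0.34237207 -0.34661275 -0.2876919 ]
 [-0.00834136  0.72184851  0.69200083  0.6723715 ]
 [ 0.          0.          0.          1.        ]] [[-0.82123279  0.36435288 -0.43911694 -0.03588856]
 [-0.57041857 -0.54328155  0.61600958  0.7140033 ]
 [-0.01411927  0.75636773  0.65399427  0.82362184]
 [ 0.          0.          0.          1.        ]]
```

View pics/scene1.png

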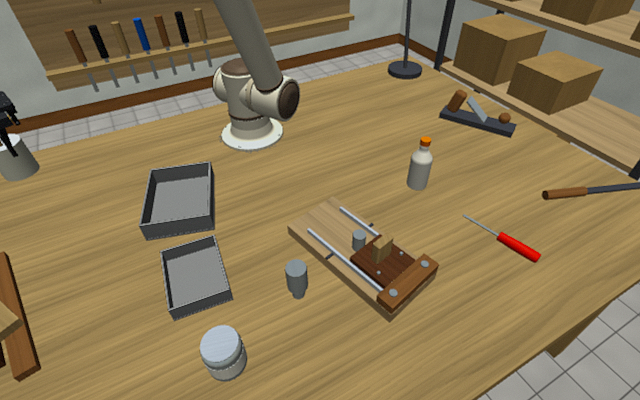

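View pics/side1.png

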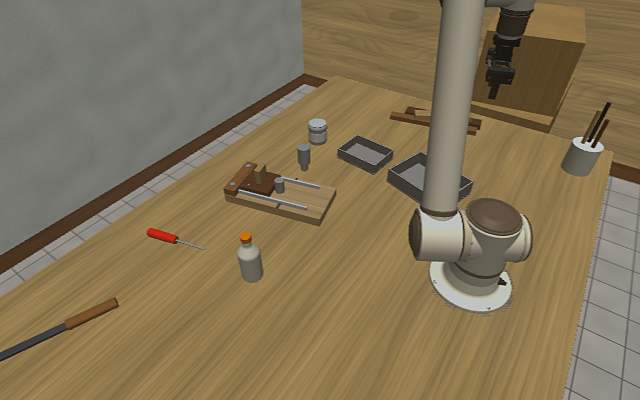

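Scene view: dog-like things are the one in the board at (359,240) and a larger free one at (296,278). Tray-like things are the large one at (180,200) and the small one at (195,277). By the description I choose the dog at (359,240) and the tray at (195,277). The bottle is at (420,165), the tin at (222,352) and the screwdriver at (505,240). The side view agrees: dog (280,186), small tray (365,154).

Run:
```python
from h import *
a=load('scene1.png');b=load('side1.png')
im=cv2.imread('pics/scene1.png')[185:325,140:445]
im2=cv2.imread('pics/side1.png')[130:230,215:415]
o=np.zeros((600,800,3),np.uint8)
x=cv2.resize(im,None,fx=2.6,fy=2.6,interpolation=cv2.INTER_CUBIC);y=cv2.resize(im2,None,fx=2.3,fy=2.3,interpolation=cv2.INTER_CUBIC)
o[:x.shape[0],:x.shape[1]]=x[:,:800]; o[365:365+y.shape[0],:y.shape[1]]=y
cv2.imwrite('pics/crop1.png',o)
for n,c in (('scene',a),('side',b)):
    P=cloud(c); 
    z=P[...,2]; ok=(c['z_map']>0)&(P[...,0]>.2)&(P[...,0]<1)&(abs(P[...,1])<.75)
    m=(ok&(z>.012)&(z<.2)).astype(np.uint8)
    k,l,s,ce=cv2.connectedComponentsWithStats(m)
    print(n)
    for i in range(1,k):
        if s[i,4]>60:
            Q=P[l==i]; (cx,cy),(w,h),an=cv2.minAreaRect(Q[:,:2].astype(np.float32)*1000)
            print(ce[i].round(),s[i,4],'ctr',round(cx),round(cy),'size',round(w),round(h),round(an,1),'zmax',np.percentile(Q[:,2],98).round(3))
    # jig top plane corners & dog top
    for lo,hi in ((.026,.034),(.050,.058),(.070,.080),(.105,.115)):
        mm=ok&(z>lo)&(z<hi)&(l==l[(240,359) if n=='scene' else (186,280)])
        Q=P[mm]; 
        if len(Q)>5: r=cv2.minAreaRect(Q[:,:2].astype(np.float32)*1000); print(lo,len(Q),np.round(r[0]),np.round(r[1]),round(r[2],1),Q.mean(0).round(3))
```

```text
scene
[475. 114.] 1287 ctr 319 677 size 240 69 28.4 zmax 0.094
[420. 165.] 875 ctr 475 296 size 55 41 58.9 zmax 0.149
[175. 218.] 1436 ctr 257 -292 size 161 164 73.4 zmax 0.054
[577. 191.] 520 ctr 718 651 size 210 27 68.4 zmax 0.026
[364. 255.] 8393 ctr 594 24 size 323 152 13.5 zmax 0.105
[512. 243.] 503 ctr 720 336 size 190 26 16.1 zmax 0.026
[191. 277.] 1491 ctr 481 -313 size 120 164 84.5 zmax 0.04
[ 13. 325.] 2400 ctr 370 -662 size 341 41 10.9 zmax 0.04
[296. 277.] 693 ctr 623 -139 size 42 40 54.2 zmax 0.096
[222. 352.] 1945 ctr 689 -313 size 68 67 37.1 zmax 0.081
0.026 3546 [593.  24.] [322. 152.] 13.5 [0.552 0.001 0.029]
0.05 2673 [670.  43.] [165. 151.] 13.7 [0.699 0.043 0.054]
0.07 181 [626.  28.] [88. 41.] 16.0 [0.62  0.027 0.074]
0.105 173 [658.  40.] [19. 44.] 13.7 [0.659 0.039 0.108]
side
[413. 115.] 418 ctr 459 -670 size 160 108 10.2 zmax 0.042
[472. 125.] 131 ctr 219 -711 size 48 86 12.7 zmax 0.04
[317. 130.] 409 ctr 683 -307 size 68 72 21.2 zmax 0.082
[364. 152.] 747 ctr 478 -309 size 126 164 84.2 zmax 0.041
[303. 155.] 281 ctr 618 -133 size 42 40 49.3 zmax 0.096
[406. 174.] 755 ctr 262 -290 size 165 147 73.3 zmax 0.054
[279. 193.] 3893 ctr 594 27 size 322 157 14.0 zmax 0.101
[166. 237.] 307 ctr 718 343 size 190 23 15.3 zmax 0.027
[249. 258.] 881 ctr 460 310 size 55 42 48.1 zmax 0.15
[ 70. 322.] 914 ctr 716 656 size 211 27 68.0 zmax 0.027
0.026 1813 [592.  27.] [318. 155.] 14.0 [0.531 0.026 0.03 ]
0.05 837 [666.  43.] [174. 155.] 14.6 [0.684 0.058 0.054]
0.07 82 [623.  33.] [84. 41.] 19.2 [0.613 0.036 0.074]
0.105 59 [657.  42.] [20. 45.] 10.9 [0.655 0.044 0.109]
```

View pics/crop1.png

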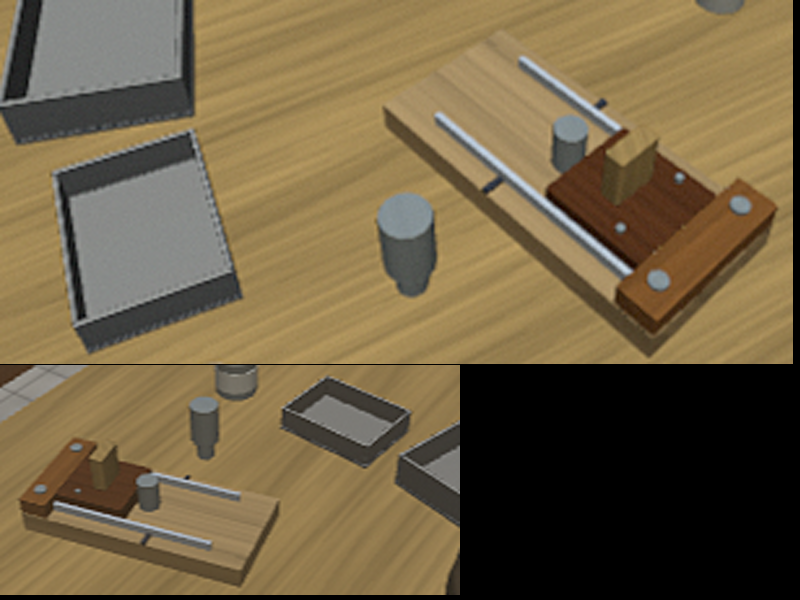

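Crop confirms: the chosen dog stands in the hole directly in front of the jaw, and both strips are visible (scene about (371,225) and (330,256)). From both views the dog head's top is at z≈0.074, the handle's at 0.109 and the tray rim at 0.04. The jig's yaw is about 13.7°. Moving above the dog.

Request:
inch_along(ticks={"aperture":[0.6,0.6,0.6,0.6,0.6,0.6,0.6,0.6],"dx":[-0.036,-0.072,-0.108,-0.144,-0.18,-0.216,-0.252,-0.288],"dy":[0.03,0.06,0.09,0.12,0.15,0.18,0.21,0.24],"dz":[0,0,0,0,0,0,0,0],"rx":[0,0,0,0,0,0,0,0],"ry":[0,0,0,0,0,0,0,0],"rz":[0,0,0,0,0,0,0,0]})

```text
time_s: 0.9
tcp_pos: [0.3856, -0.2859, 0.2224]
ee_rot: [[-0.959, -0.283, -0.0], [-0.283, 0.959, 0.0], [0.0, 0.0, -1.0]]
wrist_force: [1.0, 0.1, -0.2]
gripper_width: 0.605
gripper_force: 0.0
```

Request:
inch_along(ticks={"aperture":[0.6,0.6,0.6,0.6,0.6,0.6,0.6,0.6],"dx":[-0.036,-0.072,-0.108,-0.144,-0.18,-0.216,-0.25,-0.25],"dy":[0.03,0.06,0.09,0.12,0.15,0.18,0.21,0.24],"dz":[0,0,0,0,0,0,0,0],"rx":[0,0,0,0,0,0,0,0],"ry":[0,0,0,0,0,0,0,0],"rz":[0,0,0,0,1.0,2.0,2.8,2.8]})

```text
time_s: 1.7
tcp_pos: [0.5596, 0.0158, 0.2212]
ee_rot: [[-0.972, -0.237, -0.0], [-0.237, 0.972, -0.0], [0.0, -0.0, -1.0]]
wrist_force: [-1.5, 0.6, -0.9]
gripper_width: 0.604
gripper_force: 0.0
```

Run:
```python
from h import *
a=cap('wrist','w1.png'); print(a['world_from_camera'].round(3), sensors.sense()['tcp_pos'], sensors.sense()['joints'])
```

```text
[[-0.238 -0.927 -0.291  0.479]
 [ 0.971 -0.227 -0.071 -0.004]
 [-0.    -0.3    0.954  0.384]
 [ 0.     0.     0.     1.   ]] [0.55688808 0.01810819 0.22119963] [ 18.47472188  15.56674881  -9.22277556  -0.10382493 -65.30066375
 -94.61558119]
```

View pics/w1.png

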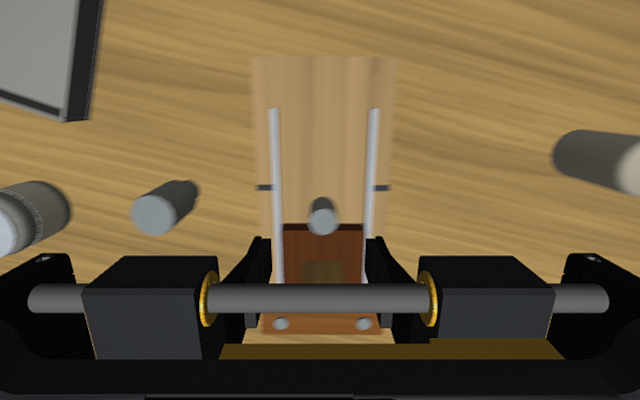

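Wrist view, still settling: dog head at (323,217), strips at (265,187) and (382,187), jaw front edge at row 226, handle at (323,270), rails at columns 274 and 373. Measuring from a still frame, and triangulating against the scene view.

Run:
```python
from h import *
a=cap('wrist','w2.png'); S=load('scene1.png'); D=load('side1.png')
P=cloud(a); z=P[...,2]; s=sensors.sense(); print(s['tcp_pos'])
g=a['pixels'].astype(int); 
def cen(m,box):
    u0,u1,v0,v1=box; q=np.zeros_like(m);q[v0:v1,u0:u1]=m[v0:v1,u0:u1]
    k,l,st,c=cv2.connectedComponentsWithStats(q.astype(np.uint8)); i=1+np.argmax(st[1:,4]); return c[i],st[i]
dark=g.sum(2)<240
L=[]
for box in ((250,273,170,205),(374,396,170,205)):
    c,st=cen(dark,box); p=onplane(a,*c,.034); L.append(p); print('strip',c,st,p.round(4))
m=(abs(z-.0745)<.004); c,st=cen(m,(290,350,190,245)); print('dog top',c,st,onplane(a,*c,.075).round(4),P[...,2][m].mean())
def top(c0,box,nm):
    Q=cloud(c0); mm=abs(Q[...,2]-.0745)<.004; c,st=cen(mm,box); print(nm,c,st,onplane(c0,*c,.075).round(4)); return c
cs=top(S,(345,372,226,252),'scene'); cd=top(D,(270,288,174,194),'side')
print('tri',tri(S,cs,D,cd),tri(S,cs,a,c),tri(D,cd,a,c))
# jaw front top edge
m=(abs(z-.055)<.004)&(g[...,0]<130); c,st=cen(m,(285,362,215,260)); print('jaw',st, [onplane(a,u,st[1],.055).round(4) for u in (295,350)])
# board yaw: rectangle of top in wrist
m=abs(z-.030)<.004; k,l,stt,_=cv2.connectedComponentsWithStats(m.astype(np.uint8)); i=1+np.argmax(stt[1:,4]); 
r0=stt[i,1]; e=[]
for v in range(70,180,10):
    u=np.where(l[v]==i)[0]; 
    if len(u): e.append((onplane(a,u[0]-.5,v,.03),onplane(a,u[-1]+.5,v,.03)))
e=np.array(e); mid=e.mean(1); f=np.polyfit(mid[:,0],mid[:,1],1); print('yaw',np.degrees(np.arctan(f[0])),'width',np.linalg.norm(e[:,0]-e[:,1],axis=1).mean(), 'cline y at .596',np.polyval(f,.596),'front',onplane(a,323,r0,.03))
d=L[1]-L[0]; print('strip yaw',np.degrees(np.arctan2(-d[0],d[1])))
```

```text
[0.55664766 0.01607276 0.22156027]
strip [258.91208791 189.48351648] [251 187  16   6  91] [ 0.5869 -0.0434  0.034 ]
strip [378. 190.] [374 188   9   5  45] [0.5552 0.0879 0.034 ]
dog top [316.5016129  223.11612903] [303 209  28  29 620] [0.5953 0.0259 0.075 ] 0.07467943989291113
scene [358.66666667 234.7       ] [352 230  14  11 120] [0.5985 0.0235 0.075 ]
side [278.41176471 180.01960784] [274 177  10   7  51] [0.5933 0.0289 0.075 ]
tri (array([0.59614234, 0.02550955, 0.07145642]), np.float64(0.0004785098047130302)) (array([0.59626935, 0.02574517, 0.07173727]), np.float64(0.0010641216258452455)) (array([0.59619933, 0.02612136, 0.07189583]), np.float64(0.0004934021816349458))
jaw [ 285  231   75   29 1998] [array([0.6178, 0.0068, 0.055 ]), array([0.6032, 0.0661, 0.055 ])]
yaw 13.47362284670205 width 0.1503392353889483 cline y at .596 0.02589969708500521 front [ 0.43783123 -0.00600976  0.03      ]
strip yaw 13.586129670869957
```

Request:
inch_along(ticks={"aperture":[0.6,0.6,0.6,0.6,0.6,0.6,0.6,0.6],"dx":[-0.039,-0.039,-0.039,-0.039,-0.039,-0.039,-0.039,-0.039],"dy":[0,0,0,0,0,0,0,0],"dz":[0.02,0.06,0.09,0.12,0.14,0.16,0.178,0.178],"rx":[0,0,0,0,0,0,0,0],"ry":[0,0,0,0,0,0,0,0],"rz":[0,0,0,0,0,0,0,0]})

```text
time_s: 2.6
tcp_pos: [0.5926, 0.021, 0.0417]
ee_rot: [[-0.972, -0.234, -0.006], [-0.234, 0.972, -0.001], [0.007, 0.0, -1.0]]
wrist_force: [-0.7, 0.2, -0.3]
gripper_width: 0.6
gripper_force: 0.0
```

Request:
inch_along(ticks={"aperture":[0.6,0.0,0.0,0.0,0.0,0.0,0.0,0.0],"dx":[0,0,0,0,0,0,0,0],"dy":[0,0,0,0,0,0,0,0],"dz":[0,0,0,0,0,0,0,0],"rx":[0,0,0,0,0,0,0,0],"ry":[0,0,0,0,0,0,0,0],"rz":[0,0,0,0,0,0,0,0]})

```text
time_s: 3.4
tcp_pos: [0.5956, 0.0249, 0.0461]
ee_rot: [[-0.972, -0.237, 0.003], [-0.237, 0.972, 0.003], [-0.003, 0.002, -1.0]]
wrist_force: [-3.7, 8.0, 6.0]
gripper_width: 0.335
gripper_force: 29.9
```

Request:
inch_along(ticks={"aperture":[0,0,0,0,0,0,0,0],"dx":[0,0,0,0,0,0,0,0],"dy":[0,0,0,0,0,0,0,0],"dz":[-0.01,-0.02,-0.035,-0.05,-0.08,-0.12,-0.12,-0.12],"rx":[0,0,0,0,0,0,0,0],"ry":[0,0,0,0,0,0,0,0],"rz":[0,0,0,0,0,0,0,0]})

```text
time_s: 4.2
tcp_pos: [0.5948, 0.0226, 0.1653]
ee_rot: [[-0.972, -0.235, 0.001], [-0.235, 0.972, 0.001], [-0.002, 0.001, -1.0]]
wrist_force: [-0.2, 0.3, -3.0]
gripper_width: 0.337
gripper_force: 29.7
```

Run:
```python
from h import *
s=sensors.sense(); p=np.array(s['tcp_pos']);R=np.array(s['ee_rot']); print(p,s['gripper_width'])
a=cap('scene','s2.png')
S=load('scene1.png');D=load('side1.png')
# tray rim rectangle from both views: rim top points at z .04
for c,b in ((S,(150,245,225,325)),(D,(330,400,130,180)),(a,(150,245,225,325))):
    Q=cloud(c); m=np.zeros(Q.shape[:2],bool); m[b[2]:b[3],b[0]:b[1]]=1
    m&=(Q[...,2]>.015)&(Q[...,2]<.05); q=Q[m]; r=cv2.minAreaRect(q[:,:2].astype(np.float32)); print(r,np.percentile(q[:,2],99))
print('delta tool',R.T@(np.array([.480,-.311,p[2]])-p))
```

```text
[0.5948124  0.02256996 0.16533908] 0.3368390993832809
((0.44010618329048157, -0.31817200779914856), (0.13836058974266052, 0.2434338927268982), 84.84609985351562) 0.04300493144462139
((0.4269668757915497, -0.3006700873374939), (0.1296757459640503, 0.2723615765571594), 81.34309387207031) 0.04829245819963961
((0.44061869382858276, -0.3183245062828064), (0.138517364859581, 0.2435273379087448), 84.81040954589844) 0.04258806257433107
delta tool [ 0.19009995 -0.29717415 -0.00058374]
```

Request:
inch_along(ticks={"aperture":[0,0,0,0,0,0,0,0],"dx":[0.024,0.048,0.072,0.096,0.12,0.144,0.168,0.19],"dy":[-0.037,-0.074,-0.111,-0.148,-0.185,-0.222,-0.26,-0.297],"dz":[0,0,0,0,0,0,0,0],"rx":[0,0,0,0,0,0,0,0],"ry":[0,0,0,0,0,0,0,0],"rz":[0,0,0,0,0,0,0,0]})

```text
time_s: 5.05
tcp_pos: [0.4782, -0.3122, 0.1626]
ee_rot: [[-0.972, -0.235, -0.004], [-0.235, 0.972, 0.002], [0.003, 0.003, -1.0]]
wrist_force: [-0.1, -0.0, -2.2]
gripper_width: 0.333
gripper_force: 29.7
```

Request:
inch_along(ticks={"aperture":[0,0,0],"dx":[0,0,0],"dy":[0,0,0],"dz":[0,0,0],"rx":[0,0,0],"ry":[0,0,0],"rz":[0,0,0]})

```text
time_s: 5.35
tcp_pos: [0.4799, -0.3103, 0.1633]
ee_rot: [[-0.972, -0.236, -0.002], [-0.236, 0.972, 0.001], [0.002, 0.002, -1.0]]
wrist_force: [0.2, 0.9, -2.3]
gripper_width: 0.339
gripper_force: 29.7
```

Run:
```python
from h import *
a=cap('wrist','w3.png');P=cloud(a); s=sensors.sense(); p=np.array(s['tcp_pos']);R=np.array(s['ee_rot']); print(p)
cv2.imwrite('pics/w3s.png',cv2.imread('pics/w3.png')); b=cap('side','d3.png'); c=cap('scene','s3.png')
o=np.hstack([cv2.resize(cv2.imread('pics/w3.png'),(400,250)),cv2.resize(cv2.imread('pics/s3.png')[200:350,120:360],(400,250))]); cv2.imwrite('pics/v3.png',o)
```

```text
[ 0.48025774 -0.31000835  0.16370233]
```

View pics/v3.png

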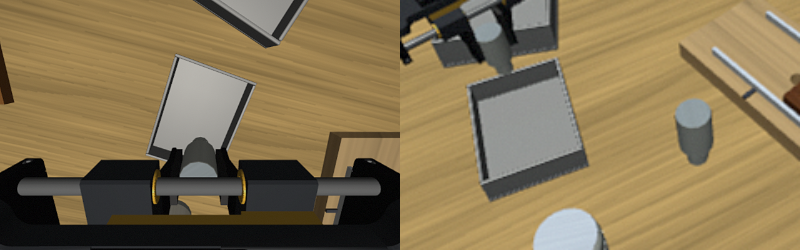

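The dog hangs upright in the fingers above the small tray (wrist pane (200,155), scene pane (495,50)). The hole in the board is empty. Lowering and releasing.

Request:
inch_along(ticks={"aperture":[0,0,0,0,0,0,0,0],"dx":[0,0,0,0,0,0,0,0],"dy":[0,0,0,0,0,0,0,0],"dz":[0.03,0.06,0.09,0.108,0.114,0.119,0.119,0.119],"rx":[0,0,0,0,0,0,0,0],"ry":[0,0,0,0,0,0,0,0],"rz":[0,0,0,0,0,0,0,0]})

```text
time_s: 6.3
tcp_pos: [0.4812, -0.3112, 0.0467]
ee_rot: [[-0.972, -0.236, 0.002], [-0.236, 0.972, -0.001], [-0.002, -0.001, -1.0]]
wrist_force: [0.2, 0.0, -2.4]
gripper_width: 0.337
gripper_force: 29.7
```

Request:
inch_along(ticks={"aperture":[0.42,0.5,0.6,0.6,0.6,0.6,0.6,0.6],"dx":[0,0,0,0,0,0,0,0],"dy":[0,0,0,0,0,0,0,0],"dz":[0,0,0,0,-0.03,-0.07,-0.12,-0.16],"rx":[0,0,0,0,0,0,0,0],"ry":[0,0,0,0,0,0,0,0],"rz":[0,0,0,0,0,0,0,0]})

```text
time_s: 7.1
tcp_pos: [0.4806, -0.3114, 0.2086]
ee_rot: [[-0.972, -0.236, 0.002], [-0.236, 0.972, -0.001], [-0.002, -0.002, -1.0]]
wrist_force: [0.9, -0.2, 0.3]
gripper_width: 0.596
gripper_force: 0.0
```

```bash
python3 - <<'E'
from h import *
c=cap('scene','s4.png')
S=load('scene1.png')
P=cloud(c); P0=cloud(S); d=(P[...,2]-P0[...,2]); m=(abs(P[...,0]-.48)<.075)&(abs(P[...,1]+.311)<.055)&(P[...,2]>.014)&(d>.01)
q=P[m]; print(len(q),q.mean(0),q.min(0),q.max(0))
cv2.imwrite('pics/v4.png',cv2.resize(cv2.imread('pics/s4.png')[190:340,120:320],None,fx=3,fy=3))
s=sensors.sense(); p=np.array(s['tcp_pos']);R=np.array(s['ee_rot']); print(p,R)
E
```

```text
16160 [ 0.51137547 -0.3113604   0.43286879] [ 0.43452836 -0.36597926  0.01403615] [ 0.53935331 -0.25600433  0.56289124]
[ 0.48391073 -0.31346417  0.21618585] [[-0.97132418 -0.23736099  0.01375148]
 [-0.23748536  0.97135624 -0.00823112]
 [-0.01140384 -0.01126086 -0.99987156]]
```

View pics/v4.png

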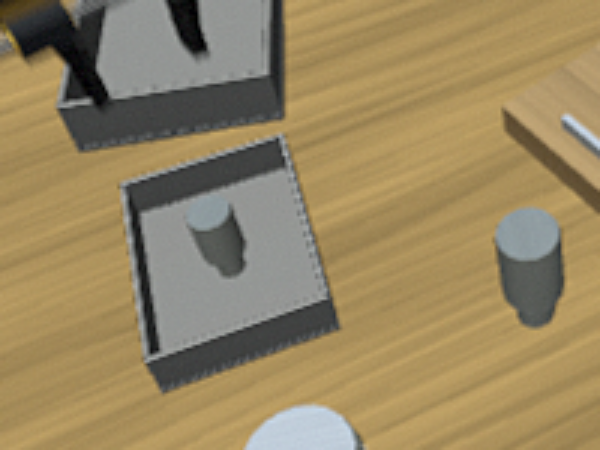

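The dog stands in the small tray (crop (215,235)), released. Now to the handle, turning the tool by 90°.

Request:
inch_along(ticks={"aperture":[0.6,0.6,0.6,0.6,0.6,0.6,0.6,0.6],"dx":[-0.032,-0.064,-0.096,-0.128,-0.16,-0.192,-0.224,-0.255],"dy":[0.038,0.075,0.113,0.15,0.188,0.226,0.263,0.3],"dz":[0,0,0,0,0,0,0,0],"rx":[0,0,0,0,0,0,0,0],"ry":[0,0,0,0,0,0,0,0],"rz":[-8,-16,-24,-32,-40,-48,-56,-64]})

```text
time_s: 7.95
tcp_pos: [0.658, 0.0425, 0.2055]
ee_rot: [[-0.208, -0.978, 0.0], [-0.978, 0.208, -0.0], [-0.0, -0.0, -1.0]]
wrist_force: [1.4, -0.5, 0.3]
gripper_width: 0.597
gripper_force: 0.0
```

Request:
inch_along(ticks={"aperture":[0.6,0.6,0.6,0.6,0.6,0.6],"dx":[0,0,0,0,0,0],"dy":[0,0,0,0,0,0],"dz":[0,0,0,0,0,0],"rx":[0,0,0,0,0,0],"ry":[0,0,0,0,0,0],"rz":[-8,-16,-24,-26,-26,-26]})

```text
time_s: 8.55
tcp_pos: [0.6573, 0.0405, 0.2053]
ee_rot: [[0.235, -0.972, -0.0], [-0.972, -0.235, -0.0], [-0.0, 0.0, -1.0]]
wrist_force: [0.2, -0.5, -0.5]
gripper_width: 0.6
gripper_force: 0.0
```

Run:
```python
from h import *
a=cap('wrist','w5.png'); c=cap('scene','s5.png'); s=sensors.sense(); p=np.array(s['tcp_pos']);R=np.array(s['ee_rot']); print(p,R.round(3),s['joints'])
```

```text
[0.65736228 0.04045078 0.20544619] [[ 0.235 -0.972 -0.   ]
 [-0.972 -0.235 -0.   ]
 [ 0.     0.    -1.   ]] [ 1.75635133e+01  2.59630589e+01  4.17206576e+00  4.86064115e-04
 -6.82172924e+01 -3.97463968e+00]
```

View pics/w5.png

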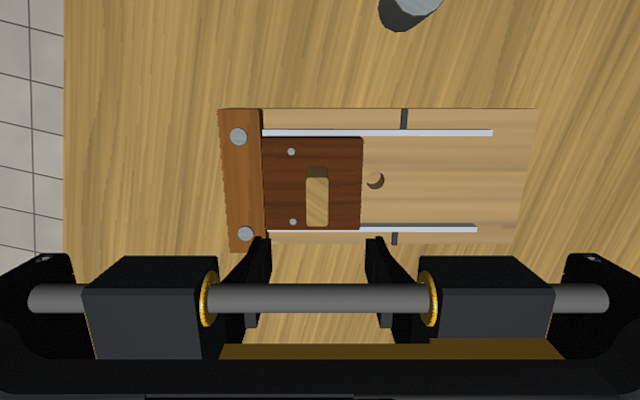

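Wrist view: handle top at (317,203), jaw front edge at column 362, strips at (403,119) and (394,239), empty hole at (375,180). Measuring these.

Create m.py:
```python
from h import *
def comp(m,box):
    u0,u1,v0,v1=box; q=np.zeros(m.shape,np.uint8);q[v0:v1,u0:u1]=m[v0:v1,u0:u1]
    k,l,st,c=cv2.connectedComponentsWithStats(q); i=1+np.argmax(st[1:,4]); return c[i],st[i],l==i
X=np.array([np.cos(np.radians(13.55)),np.sin(np.radians(13.55)),0]);Y=np.array([-X[1],X[0],0])
O=np.array([.5962,.0258,0])-.012*X
def J(p): return np.round([(p-O)@X*1000,(p-O)@Y*1000,p[2]*1000],1)
```

Run:
```python
from m import *
a=load('w5.png');S=load('scene1.png');g=a['pixels'].astype(int);P=cloud(a);z=P[...,2]
dark=g.sum(2)<250
for b in ((395,415,105,130),(386,405,231,247)):
    c,st,_=comp(dark,b); print('strip',c,st,J(onplane(a,*c,.034)))
c,st,_=comp(abs(z-.11)<.006,(290,345,160,235)); print('handle',c,st,J(onplane(a,*c,.110)),onplane(a,*c,.11).round(4),z[200,317])
Q=cloud(S); cs,ss,_=comp(abs(Q[...,2]-.109)<.005,(360,400,225,260)); print('scene h',cs,J(onplane(S,*cs,.11)),'tri',tri(a,c,S,cs))
# jaw front edge: top edge z .055
for v in (150,165,190,210):
    row=np.where(abs(z[v]-.055)<.006)[0]; r=row[(row>330)&(row<375)].max()+.5; print('jaw front top',r,J(onplane(a,r,v,.055)))
print('hole',J(onplane(a,375,180,.03)))
```

```text
strip [403.47286822 118.02325581] [400 108   8  21 129] [-12.1 -65.   34. ]
strip [394.      238.46875] [391 233   7  12  64] [-12.1  67.8  34. ]
handle [316.21991342 200.16883117] [ 305  175   24   51 1155] [ 75.8  -1.6 110. ] [0.6586 0.0392 0.11  ] 0.1112664492945798
scene h [382.30939227 241.01104972] [ 77.1  -4.1 110. ] tri (array([0.65815685, 0.03980691, 0.10624216]), np.float64(0.001055957509460385))
jaw front top 362.5 [ 30.9 -35.7  55. ]
jaw front top 361.5 [ 31.3 -20.9  55. ]
jaw front top 360.5 [31.2  4.8 55. ]
jaw front top 359.5 [31.3 26.3 55. ]
hole [12.5  0.6 30. ]
```

Request:
inch_along(ticks={"aperture":[0.5,0.5,0.5,0.5,0.5,0.5,0.5,0.5],"dx":[0.001,0.001,0.001,0.001,0.001,0.001,0.001,0.001],"dy":[-0.001,-0.001,-0.001,-0.001,-0.001,-0.001,-0.001,-0.001],"dz":[0.03,0.07,0.1,0.12,0.132,0.14,0.14,0.14],"rx":[0,0,0,0,0,0,0,0],"ry":[0,0,0,0,0,0,0,0],"rz":[0,0,0,0,0,0,0,0]})

```text
time_s: 9.45
tcp_pos: [0.6595, 0.04, 0.0667]
ee_rot: [[0.236, -0.972, 0.002], [-0.972, -0.236, 0.0], [0.0, -0.002, -1.0]]
wrist_force: [0.0, -0.3, 0.7]
gripper_width: 0.5
gripper_force: 0.0
```

Request:
inch_along(ticks={"aperture":[0,0,0,0,0,0,0],"dx":[0,0,0,0,0,0,0],"dy":[0,0,0,0,0,0,0],"dz":[0,0,0,0,0,0,0],"rx":[0,0,0,0,0,0,0],"ry":[0,0,0,0,0,0,0],"rz":[0,0,0,0,0,0,0]})

```text
time_s: 10.15
tcp_pos: [0.6586, 0.0398, 0.066]
ee_rot: [[0.236, -0.972, 0.0], [-0.972, -0.236, -0.0], [0.0, -0.0, -1.0]]
wrist_force: [-2.2, 0.6, 3.5]
gripper_width: 0.228
gripper_force: 30.0
```

Gripped (0.228 × 87 ≈ 20 mm). Pulling back 43 mm.

Request:
inch_along(ticks={"aperture":[0,0,0,0,0,0,0,0],"dx":[0,0,0,0,0,0,0,0],"dy":[0.004,0.012,0.02,0.028,0.036,0.041,0.043,0.043],"dz":[0,0,0,0,0,0,0,0],"rx":[0,0,0,0,0,0,0,0],"ry":[0,0,0,0,0,0,0,0],"rz":[0,0,0,0,0,0,0,0]})

```text
time_s: 10.95
tcp_pos: [0.62, 0.0306, 0.0659]
ee_rot: [[0.237, -0.972, 0.007], [-0.972, -0.237, 0.001], [0.0, -0.007, -1.0]]
wrist_force: [9.4, 1.4, -2.3]
gripper_width: 0.227
gripper_force: 30.1
```

Request:
inch_along(ticks={"aperture":[0,0,0],"dx":[0,0,0],"dy":[0,0,0],"dz":[0,0,0],"rx":[0,0,0],"ry":[0,0,0],"rz":[0,0,0]})

```text
time_s: 11.25
tcp_pos: [0.6203, 0.0306, 0.066]
ee_rot: [[0.237, -0.972, 0.007], [-0.972, -0.237, 0.001], [0.001, -0.007, -1.0]]
wrist_force: [9.6, 1.8, -2.5]
gripper_width: 0.229
gripper_force: 30.1
```

```bash
python3 - <<'E'
from m import *
a=cap('wrist','w6.png'); c=cap('scene','s6.png'); d=cap('side','d6.png'); s=sensors.sense(); p=np.array(s['tcp_pos']); print(p,J(p))
w=cv2.imread('pics/w6.png'); o=np.vstack([cv2.resize(w,(480,300)),cv2.resize(cv2.imread('pics/s6.png')[180:330,270:510],(480,300))]);cv2.imwrite('pics/v6.png',o)
E
```

```text
[0.62032172 0.03059888 0.0659574 ] [36.6 -1.  66. ]
```

View pics/v6.png

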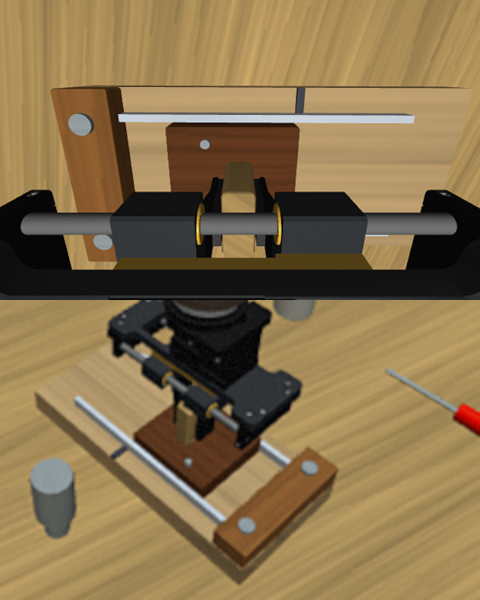

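The jaw is pulled back and still gripped. Its edge is close to the strip (wrist pane (299,150) vs (300,99)). TCP shows about 39 mm of pull, so I measure the remainder.

Create e.py:
```python
from m import *
import sys
a=load(sys.argv[1]);g=a['pixels'].astype(int);P=cloud(a);z=P[...,2]
c,st,mm=comp(g.sum(2)<250,(385,415,112,152)); print('strip',c,st,J(onplane(a,*c,.034)),J(np.median(P[mm],0)))
for v in (170,180,200,220):
    row=np.where(abs(z[v]-.055)<.006)[0]; row=row[(row>340)&(row<430)]
    if len(row): r=row.max()+.5; print('jaw top front',r,J(onplane(a,r,v,.055)))
    gr=np.diff(cv2.GaussianBlur(a['pixels'],(3,3),0)[v,380:420].astype(int).sum(1)); print('edge col',380.5+gr.argmax(), J(onplane(a,380.5+gr.argmax(),v,.03)))
```

```bash
python3 e.py w6.png
```

```text
strip [399.60377358 130.89858491] [385 115  30  36 424] [-12.2 -66.2  34. ] [-12.5 -66.4  34.7]
jaw top front 398.5 [ -8.2 -47.   55. ]
edge col 398.5 [-14.4 -41.6  30. ]
jaw top front 398.5 [ -8.6 -41.3  55. ]
edge col 398.5 [-14.9 -35.1  30. ]
jaw top front 396.5 [ -8.4 -29.6  55. ]
edge col 397.5 [-15.3 -21.8  30. ]
jaw top front 395.5 [ -8.8 -17.5  55. ]
edge col 395.5 [-15.   -7.9  30. ]
```

About 3.8 mm remains by both vision and TCP travel.

Request:
inch_along(ticks={"aperture":[0,0,0,0,0],"dx":[0,0,0,0,0],"dy":[0.002,0.004,0.004,0.004,0.004],"dz":[0,0,0,0,0],"rx":[0,0,0,0,0],"ry":[0,0,0,0,0],"rz":[0,0,0,0,0]})

```text
time_s: 11.9
tcp_pos: [0.6166, 0.0297, 0.066]
ee_rot: [[0.237, -0.972, 0.008], [-0.972, -0.237, 0.001], [0.001, -0.008, -1.0]]
wrist_force: [9.7, 1.4, -3.3]
gripper_width: 0.232
gripper_force: 30.1
```

```bash
python3 -c "
from m import *
cap('wrist','w7.png');s=sensors.sense();print(J(np.array(s['tcp_pos'])),s['gripper_width'])"; python3 e.py w7.png | grep -v col
```

```text
[32.8 -1.  66. ] 0.2291150078922024
strip [394.17772512 130.88862559] [385 115  30  37 422] [-12.7 -66.2  34. ] [-12.7 -66.4  34.6]
jaw top front 398.5 [-12. -47.  55.]
jaw top front 398.5 [-12.4 -41.3  55. ]
jaw top front 396.5 [-12.2 -29.6  55. ]
jaw top front 395.5 [-12.6 -17.5  55. ]
```

Edge at −12.3 mm, strips at −12.1 to −12.7 mm: level. One check of the dog in the tray, then I hand in.

Run:
```python
from m import *
c=cap('scene','s8.png');P=cloud(c);m=(abs(P[...,0]-.48)<.06)&(abs(P[...,1]+.311)<.045)&(P[...,2]>.015)&(P[...,2]<.1)
q=P[m];print(len(q),q.mean(0),q[:,2].max()); t=q[q[:,2]>.066]; print(t.mean(0))
if len(q)>30 and q[:,2].max()<.085: print(workorder.finish_job())
```

```text
346 [ 0.48993821 -0.3128629   0.05521128] 0.07274539447587647
[ 0.48479281 -0.31311044  0.06981064]
the job is handed in; nothing more can be done
None
```

The job is handed in: the dog stands released in the small tray, and the gripper is still holding the jaw with its front edge within about 0.5 mm of the strips' middle line by my wrist-camera measurement; no verdict was returned.

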